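# Isolate the training board and draw its fuse carrier

## Robot

A 6-joint arm with a two-finger parallel gripper is mounted at the origin on the work surface. World frame = base frame: x ahead of the robot, y to its left, z up, the work surface at z = 0. Lengths are in m, angles in degrees, forces in N, time in s.
With the tool pointing down it reaches from about 0.3 to 0.75 m from the base axis. Payload 8.5 kg.
Tool frame: the origin (TCP) lies on the centre line of the jaws, within the pads' length; the fingertips stand 14 mm ahead of it and the grasp point (between the pads) lies 5 mm behind it; z points along the fingers, y is the line along which they close (so a half turn about z gives the same grasp; the last joint's range is limited). The gripper opens to 88 mm and grips with 3 to 60 N. Pads are 18 mm wide; open, the fingers measure 123 mm over their backs; the gripper's body (75 mm by 187 mm) begins 45 mm behind the grasp point.
Start: joints at [-85.846, 21.807, 74.336, -0, 83.858, -12.336], TCP at [0.156, -0.527, 0.253] pointing down, gripper open.
Joint ranges: [-178.18, 178.18], [-50.72, 133.34], [12.68, 142.11], [-81.47, 261.47], [9.98, 163.14], [-165.26, 165.26]. Speed limits (degrees/s): [136.94, 136.94, 180, 180, 180, 180].

## Interface

Orientations are given as [roll, pitch, yaw] about the fixed x, y, z axes, in that order (R = Rz(yaw) Ry(pitch) Rx(roll)).
In Python, from rig import r, snapshot, sign_off gives the robot as it stands.
- The arm moves only by the shell command python3 -m inch 'ROWS' [OPENING] [FORCE]. ROWS is JSON, a list that holds one entry, the list of rows, each a list of 6 numbers: the shift along the world's x, y, z in units of 40 mm (1.0 is 40 mm), then the turn, a rotation vector about the world's x, y, z in units of 6 degrees (1.0 is 6 degrees). In form: [[[dx, dy, dz, wx, wy, wz], ...]]. A call has 1 to 20 rows; each row is the pose to reach, as a shift and turn from the pose commanded when the call began; what a row does not reach only later rows make up. A row lasts 1/12 s, in which the tool goes at most 41.7 mm and 7.16 degrees, less where a joint would pass 70% of its speed; a pose out of reach is approached as far as the arm can. A call with a gripper value outside its range is refused whole. OPENING is the finger opening in mm, from 0 to 88.1, set as the call begins (- or left out, the last holds). The fingers move at their own pace and stop on an object; FORCE is the grip in N (left out, the last holds). Time passes only in rows, so rows that repeat a pose let the fingers close. It gives the time, the measured TCP pose, the force, the opening and the grip force at its end, in the units of the state.
- r.observe(): the state, without advancing time (a new reading comes with each control period).
- snapshot(name): name is "scene" or "top"; returns a dict with "img" (400x640x3 uint8, red, green, blue), "depth" (400x640 float32, m along the optical axis (not along the pixel's ray), 0 where there is no reading), "fx", "fy", "cx", "cy" (pixels), "world_to_cam" (4x4, takes a point from world to camera coordinates). Camera axes: x right, y down, z forward; pixel columns grow to the right and rows downward; lengths in m; the calibration is good to about 2 mm. A picture is of the moment at which its call begins.
- sign_off(): hands the job in; it is judged then, once.
The state is a dict: "time": time; "joints": joint angles; "dq": joint speeds; "effort": joint torques, N m; "tcp_pos": TCP position; "tcp_rot": TCP orientation; "contact_force": force on the tool from outside, world axes, zero at the start; "ft_torque": the same for the moment, N m; "opening": finger opening in m; "grasp_force": force on a finger pad.
Only numpy, scipy, OpenCV 4.12 (cv2) and the standard library are available. Lean on these libraries where they do the work, as an engineer would, in place of code of your own. Each camera call takes 0.05 s, during which the arm holds its last target. There are 200 camera calls.

## Task

The board is to have its fuse checked: first switch the main isolator fully off (the wide toggle, thrown towards the robot's side of the board), then pinch the two opposed side catches of the fuse carrier together and draw it up out of its base. Finish while still holding the carrier by its pinched catches, upright and steady, a hand's breadth straight above its base and touching nothing but the gripper; do not set it down or let go. Leave both breakers on and everything else on the bench where it is.

Things in the scene. Friction and masses are not known exactly. Their poses are not given: they have to be found in the camera images.
- board: Aluminium board, 230 x 290 x 12 mm, fixed; origin under its centre, x across (its -x edge faces the robot), y along its steel rail, z up. On the rail, over the board's centre line, stand four modules in any order, 45 mm apart: isolator, breaker pair, relay, fuse base. A grey wiring duct, 36 mm above the board's top, runs along the far side, 76 to 110 mm from the centre line.
- isolator: Main isolator, the pale module with one wide toggle; fixed, 85 (x) x 36 (y) mm. Origin under its centre, on the board's top; axes as the board's. Shoulders at z = 44 mm; central nose 45 mm long (x), top at z = 60 mm. The toggle pivots about y at x = 0, z = 57 mm; it is 30 mm wide, 7 mm thick, 19 mm long from the pivot, its tip 13 mm above the nose.
- main_switch (a joint): The wide toggle of the main isolator, rad. 0 = on, leaning 0.55 rad towards the module's +x (away from the robot); 1.1 = fully off, leaning as far towards -x (to the robot), against its stop. It stays where it is left; about 3 N at its tip moves it.
- main_switch_tip (a point): Middle of the tip of the isolator's toggle.
- fuse_base: Fuse base, the pale module without a nose: an open well that takes the carrier; fixed, 85 (x) x 36 (y) mm. Origin under its centre, on the board's top; axes as the board's. Its top, the shoulders round the well, is at z = 44 mm; the well's floor at z = 10 mm. Under the rim at each x end is a ledge that locks the hook of one catch.
- carrier: Grey fuse carrier, 70 mm high, about 0.15 kg, seated in the fuse base with its head 36 mm above the base's top, 1 mm play all round. Origin under its foot, at the well's floor when seated; axes as the base's. Head 38 (x) x 34 (y) mm. On its +x and -x sides are two opposed black ribbed catches, 22 mm wide (y), z = 37 to 65 mm: 54 mm over both when free, 42 mm fully pressed.
- catch_near (a joint): Travel of the spring catch on the carrier's -x side, m: 0 = out, hook locked; 0.006 = fully in. It must go in 2.5 mm to unhook (3.5 mm if the carrier sits off-centre in its play); with either hook engaged the carrier cannot be drawn. The spring takes 3 N to start and 9 N fully in, and pushes the catch out when let go.
- catch_far (a joint): The same for the catch on the carrier's +x side.
- catch_near_pad (a point): Centre of the outer face of the -x catch's ribbed pad, 51 mm above the carrier's origin.
- catch_far_pad (a point): Centre of the outer face of the +x catch's ribbed pad, 51 mm above the carrier's origin.
- breakers: Pair of single-pole breakers, a pale fixed module of the isolator's size and shape but with two narrow toggles side by side; origin under its centre, on the board's top.
- breaker_a (a joint): Narrow toggle (8 mm wide, tip 10 mm above the nose) of the breaker on the pair's +y side, rad; 0 = on, leaning to +x; 1.1 = off. To be left on.
- breaker_b (a joint): The same for the breaker on the pair's -y side. To be left on.
- relay: Time relay, a pale fixed module of the isolator's size and shape with two round setting dials, 4 mm high, on its nose; origin under its centre, on the board's top. A bystander.
- screwdriver: Screwdriver with grey handle, 150 mm long, lying on the near strip of the aluminium board; origin at the middle of its length on its underside, x towards the blade. A bystander.
- fuse_tray: Small clear open tray, 48 x 66 x 18 mm, with four white spare fuses, on the near strip of the aluminium board; origin under its centre. A bystander.
- multimeter: Dark hand multimeter, 185 x 88 x 36 mm, lying on the mat; origin under its centre. A bystander.
- battery: Nine-volt block battery, 48 x 26 x 17 mm, lying on the mat; origin under its centre. A bystander.
- circuit_board: Green half-built circuit board with a black rotary knob, 120 x 74 mm, 21 mm high, on the mat; origin under its centre. A bystander.
- cutters: Side cutters lying flat, about 135 x 60 x 14 mm; origin on the mat near their middle. A bystander.
- solder_reel: Reel of solder standing flat, 54 mm across, 35 mm high; origin under its centre. A bystander.

How it is judged (in metres and radians):
On the way, in this order (a step that is already met when the one before it is completed fails the run):
1. the main isolator is off while the carrier is still seated (value of joint main_switch above 0.85 rad and z of carrier in the frame of fuse_base below 0.016 m), for 0.2 s.
2. both catches of the seated carrier are pinched in (z of carrier in the frame of fuse_base below 0.016 m and value of joint each of catch_near, catch_far above 0.002 m and contact force between the fingers and carrier above 1 N), for 0.1 s.
3. the carrier is drawn clear of its base, held by its catches (z of carrier in the frame of fuse_base above 0.095 m and value of joint each of catch_near, catch_far above 0.002 m), for 0.2 s.
At the end, for the whole second after the job is handed in: Toggle past 0.85 rad; breakers below 0.3. Carrier in the fingers (over 2 N), both catches in over 2 mm, foot over 50 mm above the fuse base's top, within 80 mm of straight above it, tilt under 0.2 rad, slower than 0.03 m/s and 0.3 rad/s, not touching base, isolator or board (all of step 3 and value of joint main_switch above 0.85 rad and horizontal distance between carrier and fuse_base below 0.08 m and angle between carrier's own z axis and vertical below 0.2 rad and linear speed of carrier below 0.03 m/s and angular speed of carrier below 0.3 rad/s and contact force between the fingers and carrier above 2 N and contact force between carrier and fuse_base below 0.05 N and contact force between carrier and isolator below 0.05 N and contact force between carrier and board below 0.05 N and value of joint each of breaker_a, breaker_b below 0.3 rad); the arm keeps its last pose, push and grip.
It fails at once if the carrier is drawn out while the isolator is not off (not (value of joint main_switch above 0.85 rad) and z of carrier in the frame of fuse_base above 0.02 m).
It fails at once if a breaker is switched (past 0.4 rad) (value of joint any of breaker_a, breaker_b above 0.4 rad).
It fails at once if a bystander is moved by more than 25 mm (distance of any of screwdriver, fuse_tray, multimeter, battery, circuit_board, cutters, solder_reel from where it was at the start of the episode above 0.025 m).
It also fails if it takes over 42 s, if anything falls off the work surface, if the arm or the gripper's body presses on something with over 40 N, if the wrist force passes 120 N, or if a joint passes its speed limit or range.

## Working session

There is one attempt and no reset: what is moved stays moved. The work goes in short steps, Python scripts to look and compute and a shell command to move; the robot and the scene stay as the last step left them, time stands still between calls to the robot, and variables do not carry over. Pictures are saved under pics/ and viewed, at most 10 in all, crops included, and the job is handed in when it is done.

```bash
mkdir -p pics; ls; cat > h.py <<'E'
import numpy as np, cv2
from rig import r, snapshot, sign_off
def pt(s,u,v,z=None):
    """world point of pixel: by depth, or by intersecting plane z"""
    T=np.linalg.inv(s["world_to_cam"]); ray=np.array([(u-s["cx"])/s["fx"],(v-s["cy"])/s["fy"],1])
    d=T[:3,:3]@ray; o=T[:3,3]
    k=float(np.median(s["depth"][v-1:v+2,u-1:u+2])) if z is None else (z-o[2])/d[2]
    return o+k*d
def proj(s,p):
    c=s["world_to_cam"]@np.append(p,1); return s["fx"]*c[0]/c[2]+s["cx"],s["fy"]*c[1]/c[2]+s["cy"]
def save(s,name,box=None,k=1):
    im=s["img"][:,:,::-1]
    if box: im=im[box[1]:box[3],box[0]:box[2]]
    cv2.imwrite("pics/"+name,cv2.resize(im,None,fx=k,fy=k,interpolation=cv2.INTER_CUBIC))
E
python3 - <<'E'
from h import *
import pickle
for n in("top","scene"):
    s=snapshot(n); save(s,n+"0.png"); pickle.dump(s,open(n+"0.pkl","wb"))
print(r.observe())
E
```

```text
pics
{'time': 0.1, 'joints': array([-8.58482290e+01,  2.18383773e+01,  7.43795505e+01, -1.12456458e-03,
        8.38598056e+01, -1.23354021e+01]), 'dq': array([ 0.00379117, -0.1171751 , -0.24088876,  0.06577793,  0.01813605,
       -0.0680774 ]), 'effort': array([ 1.72063828e-03, -4.38654578e+01, -2.24913687e+01,  7.13393767e-02,
        3.42064945e-02, -7.49189076e-05]), 'tcp_pos': array([ 0.15606918, -0.52713981,  0.25219288]), 'tcp_rot': array([-1.79923822e+02, -1.55143459e-02,  1.64872839e+01]), 'contact_force': array([ 0.74819304, -0.07494207,  0.05430896]), 'ft_torque': array([ 0.04474857, -0.03605612, -0.00856524]), 'grasp_force': 0.0, 'opening': 0.08830577102418645}
```

View pics/top0.png

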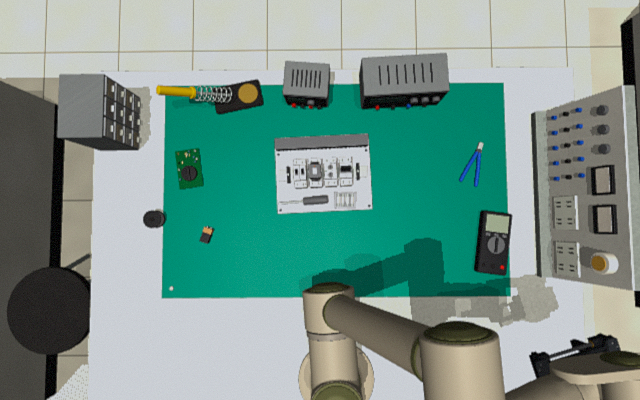

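View pics/scene0.png

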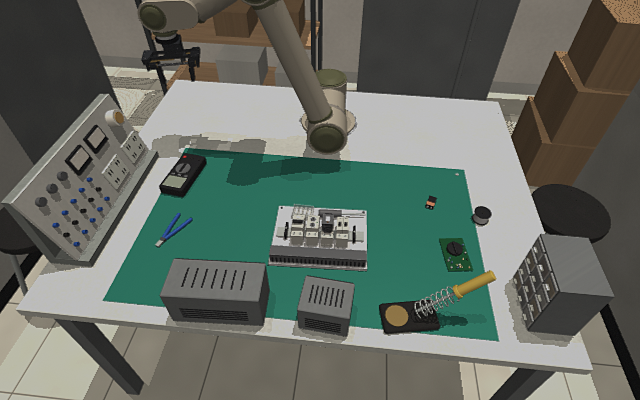

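The overview shows the board around (323,174) in "top" and (320,237) in "scene". The four modules are too small to tell apart, so I'll enlarge both.

```bash
python3 - <<'E'
from h import *
import pickle
t=pickle.load(open("top0.pkl","rb"));s=pickle.load(open("scene0.pkl","rb"))
save(t,"top_c.png",(265,125,385,215),6.5); save(s,"scene_c.png",(260,195,380,275),6.5)
for uv in [(277,213),(371,210),(368,137),(276,140)]: print(uv,pt(t,*uv,z=.012).round(4),pt(t,*uv).round(4))
E
```

```text
(277, 213) [0.4976 0.173  0.012 ] [0.4978 0.1745 0.0015]
(371, 210) [ 0.5046 -0.1136  0.012 ] [ 0.505  -0.1147  0.0007]
(368, 137) [ 0.7295 -0.1074  0.012 ] [ 0.7296 -0.1074  0.0116]
(276, 140) [0.7226 0.1763 0.012 ] [0.7151 0.1712 0.0485]
```

View pics/top_c.png

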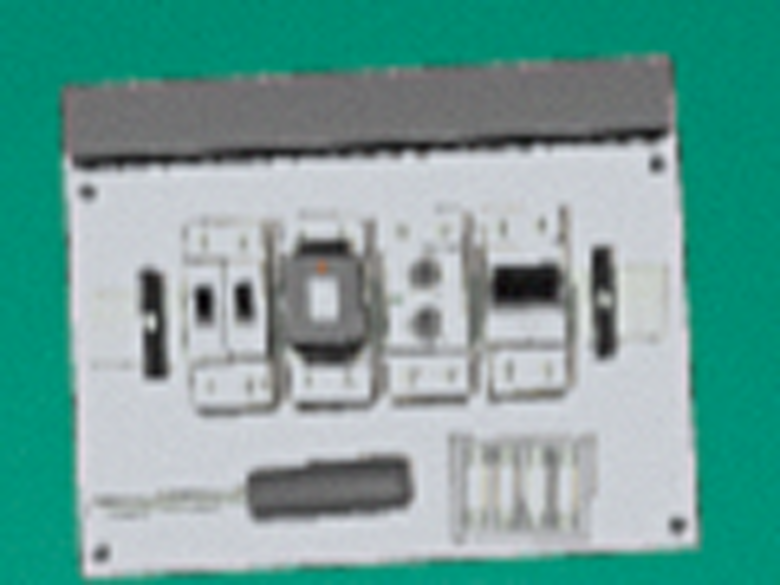

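View pics/scene_c.png

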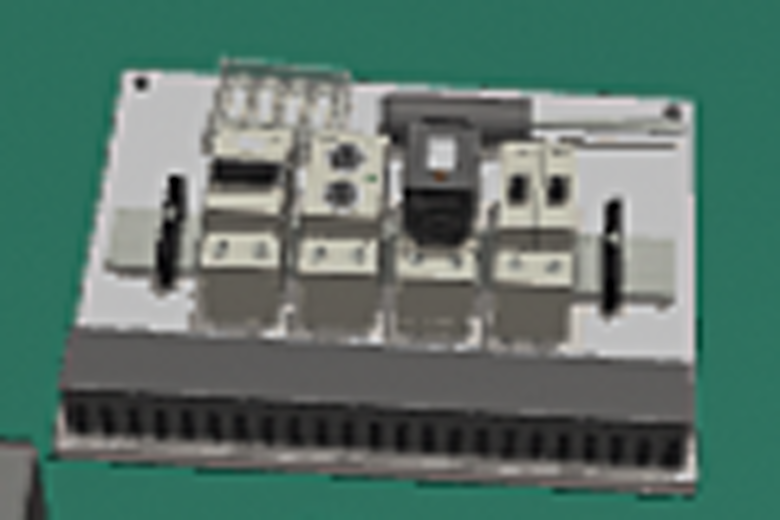

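The top crop runs +y (left) to -y: breakers (crop 230,300), carrier in its base (325,300), relay (425,300), isolator with black toggle (525,285). The screwdriver and tray are on the near strip. I'll fit the board pose from its corners, the carrier's head depth and the toggle, using both cameras.

```bash
python3 - <<'E'
from h import *
import pickle
from scipy.optimize import least_squares
t=pickle.load(open("top0.pkl","rb"));s=pickle.load(open("scene0.pkl","rb"))
T=lambda u,v:(265+u/6.5,125+v/6.5); S=lambda u,v:(260+u/6.5,195+v/6.5)
tip=np.array([19*np.sin(.55),-67.5,69+19*np.cos(.55)])
o=[(t,T(83,577),(-115,145,12)),(t,T(700,547),(-115,-145,12)),(t,T(668,58),(110,None,48)),
 (t,T(326,300),(0,22.5,92)),(t,T(526,284),(tip[0]-2,-67.5,tip[2]-5)),
 (t,T(207,304),(None,67.5+8.75,76)),(t,T(425,298),(None,-22.5,76)),
 (s,S(122,70),(-115,-145,12)),(s,S(697,100),(-115,145,12)),(s,S(441,155),(0,22.5,92)),(s,S(243,172),(tip[0]-2,-67.5,tip[2]-5))]
def f(p,full=False):
    c,sn=np.cos(p[2]),np.sin(p[2]); out=[]
    for cam,uv,m in o:
        z=m[2]/1e3; w=pt(cam,*map(float,uv),z=z)[:2]-p[:2]
        l=np.array([c*w[0]+sn*w[1],-sn*w[0]+c*w[1]])*1e3
        out.append([0 if m[i] is None else l[i]-m[i] for i in(0,1)])
    return np.array(out) if full else np.ravel(out)
q=least_squares(f,[.61,.03,.03],loss='soft_l1',f_scale=2).x
print(q[:2],np.degrees(q[2])); print(f(q,True).round(1))
# independent: head by depth
R=lambda a:np.array([[np.cos(a),-np.sin(a)],[np.sin(a),np.cos(a)]])
for n,y in(("carrier",.0225),("iso",-.0675)): print(n,q[:2]+R(q[2])@[0,y])
print("tip",q[:2]+R(q[2])@(tip[:2]/1e3),tip[2])
for cam,n in((t,"top"),(s,"scene")):
    v,u=np.mgrid[0:400,0:640]; z=cam["depth"]; M=np.linalg.inv(cam["world_to_cam"])
    P=np.stack([(u-cam["cx"])/cam["fx"]*z,(v-cam["cy"])/cam["fy"]*z,z],-1)@M[:3,:3].T+M[:3,3]
    P=P[(z>0)&(abs(P[...,0]-.61)<.1)&(abs(P[...,1]-.03)<.12)]
    h=P[(P[:,2]>.087)&(P[:,2]<.1)]; print(n,len(h),h.mean(0).round(4),h.min(0).round(4),h.max(0).round(4))
E
```

```text
[0.61708505 0.03209949] 2.0572810076815586
[[-1.8 -2.2]
 [-0.3 -1.9]
 [-0.8  0. ]
 [-1.5 -2. ]
 [-4.6 -0.9]
 [ 0.  -1.8]
 [ 0.  -0.7]
 [ 3.8  2.9]
 [ 1.4  5.7]
 [ 2.   3.7]
 [ 1.2  3.4]]
carrier [0.61627733 0.05458499]
iso [ 0.61950821 -0.035357  ]
tip [ 0.62943286 -0.03500049] 85.19796591913061
top 188 [0.6164 0.0529 0.0916] [ 0.5897 -0.039   0.0871] [0.6421 0.1108 0.0976]
scene 129 [0.6192 0.056  0.0909] [ 0.594  -0.0294  0.087 ] [0.6455 0.0752 0.0958]
```

```bash
python3 -m inch '[[[0.6,0.6,0,0,0,0.6],[1.3,1.3,0,0,0,1.4],[2,2,0,0,0,2.2],[2.7,2.8,0,0,0,3],[3.4,3.5,0,0,0,3.7],[4.1,4.2,0,0,0,4.4],[4.8,4.9,0,0,0,5.1],[5.5,5.6,-0.3,0,0,5.8],[6.2,6.3,-0.6,0,0,6.5],[6.9,7,-0.9,0,0,7.2],[7.6,7.7,-1.2,0,0,7.9],[8.3,8.4,-1.5,0,0,8.6],[9,9.1,-1.8,0,0,9.3],[9.7,9.8,-2.1,0,0,10],[10.3,10.5,-2.3,0,0,10.7],[10.9,11.1,-2.5,0,0,11.3],[11.5,11.7,-2.7,0,0,12],[12,12.3,-2.8,0,0,12.6],[12,12.3,-2.8,0,0,12.6],[12,12.3,-2.8,0,0,12.6]]]' 60 40
python3 - <<'E'
from h import *
for n,b in(("top",(265,125,385,215)),("scene",(250,165,390,275))):
    s=snapshot(n); save(s,n+"1.png",b,5.6)
E
```

```text
time: 1.77
tcp_pos: [0.6363, -0.0341, 0.1397]
tcp_rot: [-179.9, -0.0, 92.2]
contact_force: [-0.2, 0.5, 1.1]
opening: 0.0599
grasp_force: 0.0
```

View pics/scene1.png

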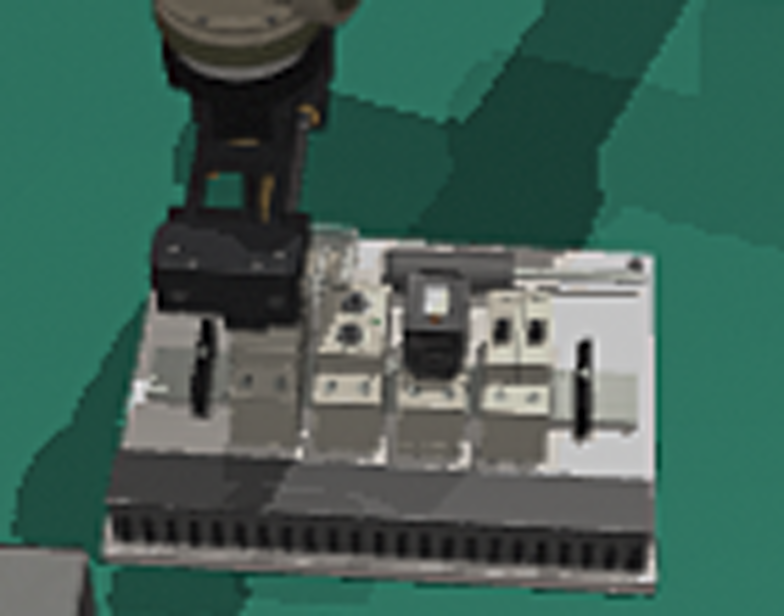

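```bash
python3 -m inch '[[[0,0,-0.5,0,0,0],[0,0,-1,0,0,0],[0,0,-1.17,0,0,0],[0,0,-1.17,0,0,0]]]'
python3 -m inch '[[[-0.2,-0.01,0,0,0,0],[-0.4,-0.01,0,0,0,0],[-0.6,-0.02,0,0,0,0],[-0.75,-0.03,0,0,0,0],[-0.9,-0.03,0,0,0,0],[-1,-0.03,0,0,0,0],[-1,-0.03,0,0,0,0]]]'
python3 -m inch '[[[-0.08,0,0,0,0,0],[-0.15,0,0,0,0,0],[-0.15,0,0,0,0,0]]]'
```

```text
time: 2.2
tcp_pos: [0.635, -0.0362, 0.0927]
tcp_rot: [-179.8, -0.0, 92.0]
contact_force: [-0.4, 0.0, 0.6]
opening: 0.0604
grasp_force: 0.0
time: 2.78
tcp_pos: [0.5977, -0.0373, 0.0963]
tcp_rot: [179.6, 0.1, 92.0]
contact_force: [4.1, 0.3, 3.0]
opening: 0.0606
grasp_force: 2.3
time: 3.03
tcp_pos: [0.5914, -0.0372, 0.0957]
tcp_rot: [179.7, 0.1, 92.1]
contact_force: [4.1, -0.9, 5.1]
opening: 0.0598
grasp_force: 2.4
```

```bash
python3 -m inch '[[[-0.06,0,0,0,0,0],[-0.12,0,0,0,0,0],[-0.12,0,0,0,0,0]]]'
python3 -m inch '[[[-0.05,0,0,0,0,0],[-0.1,0,0,0,0,0],[-0.1,0,0,0,0,0]]]'
```

```text
time: 3.28
tcp_pos: [0.5863, -0.0372, 0.0954]
tcp_rot: [179.8, 0.1, 92.1]
contact_force: [3.4, -1.7, 6.0]
opening: 0.0602
grasp_force: 2.5
time: 3.53
tcp_pos: [0.5845, -0.0373, 0.0955]
tcp_rot: [179.4, 0.1, 92.0]
contact_force: [14.2, -0.2, 1.5]
opening: 0.0601
grasp_force: 6.2
```

```bash
python3 -m inch '[[[0.15,0,0.1,0,0,0],[0.15,0,0.6,0,0,0],[0.2,0,1.2,0,0,0],[0.4,0.5,1.6,0,0,0],[0.7,1.2,1.6,0,0,0],[0.88,1.9,1.6,0,0,0],[0.88,2.27,1.6,0,0,0],[0.88,2.27,1.6,0,0,0],[0.88,2.27,1.6,0,0,0]]]' 80 20
python3 - <<'E'
from h import *
im=[]
for n,b in(("top",(265,125,385,215)),("scene",(250,165,390,275))):
    s=snapshot(n); c=s["img"][b[1]:b[3],b[0]:b[2],::-1]; im.append(cv2.resize(c,(390*1,int(390*c.shape[0]/c.shape[1])),interpolation=cv2.INTER_CUBIC)[:292])
    save(s,n+"2.png",b,5.6)
cv2.imwrite("pics/both2.png",cv2.resize(np.hstack(im),(800,300)))
E
```

```text
time: 4.28
tcp_pos: [0.6158, 0.0544, 0.1575]
tcp_rot: [-179.9, 0.0, 92.2]
contact_force: [-0.1, -0.1, 0.1]
opening: 0.08
grasp_force: 0.0
```

View pics/scene2.png

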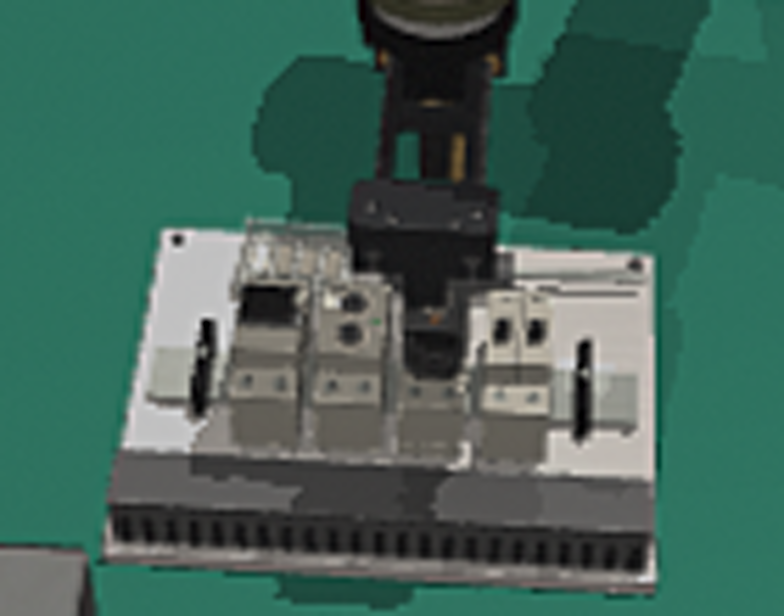

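The toggle now sits at (270,300) leaning towards the robot, with the nose's far side exposed. The stop force also says it is fully off. The breakers are unchanged at (502,330) and (535,330). Next I'll lower over the carrier.

```bash
python3 -m inch '[[[0,0,-0.6,0,0,0],[0,0,-1.2,0,0,0],[0,0,-1.7,0,0,0],[0,0,-2.05,0,0,0],[0,0,-2.05,0,0,0],[0,0,-2.05,0,0,0]]]'
python3 -m inch '[[[0,0,0,0,0,0],[0,0,0,0,0,0],[0,0,0,0,0,0],[0,0,0,0,0,0],[0,0,0,0,0,0],[0,0,0,0,0,0]]]' 58 20
python3 -m inch '[[[0,0,0,0,0,0],[0,0,0,0,0,0],[0,0,0,0,0,0],[0,0,0,0,0,0],[0,0,0,0,0,0],[0,0,0,0,0,0]]]' 52 20
```

```text
time: 4.88
tcp_pos: [0.6163, 0.0532, 0.0758]
tcp_rot: [-179.9, -0.0, 92.0]
contact_force: [-0.2, 0.8, 1.1]
opening: 0.0802
grasp_force: 0.0
time: 5.38
tcp_pos: [0.6166, 0.0543, 0.0762]
tcp_rot: [180.0, 0.0, 92.1]
contact_force: [0.1, 0.7, -0.0]
opening: 0.0581
grasp_force: 0.0
time: 5.88
tcp_pos: [0.6166, 0.0543, 0.0761]
tcp_rot: [180.0, -0.0, 92.1]
contact_force: [-0.6, -0.1, 1.7]
opening: 0.0521
grasp_force: 3.9
```

```bash
python3 -m inch '[[[0,0,0,0,0,0],[0,0,0,0,0,0],[0,0,0,0,0,0],[0,0,0,0,0,0],[0,0,0,0,0,0],[0,0,0,0,0,0],[0,0,0,0,0,0],[0,0,0,0,0,0]]]' 36 25
```

```text
time: 6.55
tcp_pos: [0.6165, 0.0542, 0.0765]
tcp_rot: [180.0, 0.0, 92.1]
contact_force: [-2.1, 0.8, 7.3]
opening: 0.0395
grasp_force: 25.0
```

```bash
python3 -m inch '[[[0,0,0.05,0,0,0],[0,0,0.1,0,0,0],[0,0,0.15,0,0,0],[0,0,0.2,0,0,0],[0,0,0.2,0,0,0]]]'
```

```text
time: 6.97
tcp_pos: [0.6165, 0.0542, 0.0841]
tcp_rot: [-180.0, 0.0, 92.1]
contact_force: [-0.1, -0.6, -1.7]
opening: 0.0396
grasp_force: 25.0
```

```bash
python3 -m inch '[[[0,0,0.15,0,0,0],[0,0,0.3,0,0,0],[0,0,0.5,0,0,0],[0,0,0.7,0,0,0],[0,0,0.9,0,0,0],[0,0,1.1,0,0,0],[0,0,1.3,0,0,0],[0,0,1.5,0,0,0],[0,0,1.7,0,0,0],[0,0,1.9,0,0,0],[0,0,2.1,0,0,0],[0,0,2.3,0,0,0],[0,0,2.4,0,0,0],[0,0,2.45,0,0,0],[0,0,2.45,0,0,0],[0,0,2.45,0,0,0],[0,0,2.45,0,0,0],[0,0,2.45,0,0,0],[0,0,2.45,0,0,0],[0,0,2.45,0,0,0]]]'
python3 - <<'E'
from h import *
s=snapshot("scene"); save(s,"scene3.png",(250,135,390,275),4.2)
E
```

```text
time: 8.63
tcp_pos: [0.6165, 0.0542, 0.1817]
tcp_rot: [-180.0, -0.0, 92.1]
contact_force: [0.9, -0.7, -1.9]
opening: 0.0397
grasp_force: 25.0
```

View pics/scene3.png

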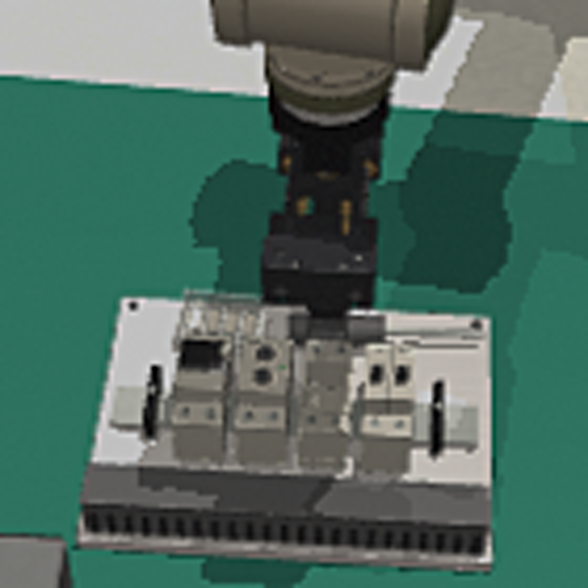

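The base at (328,380) is empty and the toggle at (200,352) is still off. I'll check that the carrier, foot included, is where it should be between the fingers.

```bash
python3 - <<'E'
from h import *
s=snapshot("scene")
for z in(.19,.168,.15,.135,.126,.105):
    u,v=proj(s,[.63,.0545,z]); print(z,((u-250)*4.2,(v-135)*4.2), pt(s,int(u),int(v)).round(3))
save(s,"scene4.png",(300,175,350,215),14)
o=r.observe();print(o["grasp_force"],o["contact_force"],o["opening"])
E
```

```text
0.19 (np.float64(322.28167254915763), np.float64(268.0503223440578)) [0.706 0.059 0.273]
0.168 (np.float64(321.71286005766274), np.float64(290.7268825214034)) [0.702 0.059 0.246]
0.15 (np.float64(321.25910135560224), np.float64(308.81665141207344)) [0.701 0.059 0.231]
0.135 (np.float64(320.8886946817077), np.float64(323.5834671136565)) [0.628 0.053 0.133]
0.126 (np.float64(320.6697346642104), np.float64(332.3126354906726)) [0.548 0.047 0.034]
0.105 (np.float64(320.1681442635186), np.float64(352.3092865413095)) [0.585 0.05  0.056]
24.999951124191284 [-0.20939501 -0.76639678 -1.48678657] 0.039258560336890035
```

View pics/scene4.png

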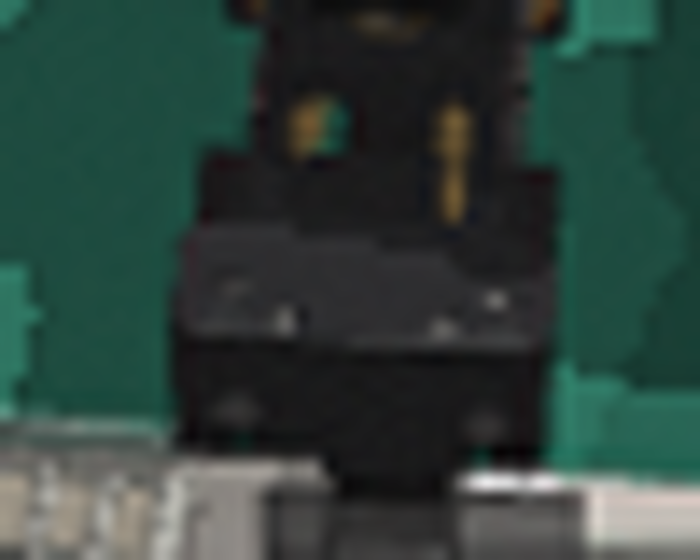

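The crop shows the carrier's grey foot below the fingers at (395,520). Depth there gives (0.628, 0.053, 0.133), which matches a foot about 105 mm above its seat. The wrist carries 1.5 N, the carrier's weight.

```bash
python3 -c "
from h import *
print(sign_off())"
```

```text
the job is handed in; nothing more can be done
None
```

The job is handed in, with no verdict returned: the isolator is fully off, and the carrier is drawn and held by its pinched catches (25 N grip) about 105 mm straight above its seat, with both breakers still on and nothing else seen to move.

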